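Index the blank carousel and tip the pan into the empty bin

ROBOT

A 6-joint arm with a two-finger parallel gripper is mounted at the origin on the work surface. World frame = base frame: x ahead of the robot, y to its left, z up, the work surface at z = 0. Lengths are in mm, angles in rad, forces in N, time in s.
With the tool pointing down it reaches from about 275 to 850 mm from the base axis. Payload 19 kg.
Tool frame: the origin (TCP) lies on the mounting face of the last link; the fingertips stand 173 mm ahead of it and the grasp point (between the pads) lies 155 mm ahead of it; z points along the fingers, y is the line along which they close (so a half turn about z gives the same grasp; the last joint's range is limited). The gripper opens to 85 mm and grips with 20 to 120 N. Pads are 22 mm wide; open, the fingers measure 114 mm over their backs; the gripper's body (76 mm by 85 mm) begins 54 mm behind the grasp point. The pads swing forward as they close: fully open they stand 13 mm farther back than shut.
Start: joints at [1.215, 0.15, 1.437, -0, 1.554, -0.134], TCP at [126.505, 560.899, 404.667] pointing down, gripper open.
Joint ranges: [-2.8, 2.8], [-0.68, 2.1], [0.12, 2.68], [-1.39, 4.53], [0.16, 2.79], [-2.81, 2.81]. Speed limits (rad/s): [1.89, 1.89, 2.22, 3.01, 3.01, 3.01].

INTERFACE

Orientations are given as a rotation vector (axis times angle).
In Python, from plant import * gives the robot as it stands. The module is installed in compiled form; this text tells all that it offers.
- The arm moves only by the tool move_arm, never from a script. Its argument "targets" is text: rows parted by semicolons, each of 6 numbers parted by spaces: the shift along the tool's x, y, z in units of 30 mm (1.0 is 30 mm), then the turn, a rotation vector about the tool's x, y, z in units of 5 degrees (1.0 is 5 degrees). In form: dx dy dz rx ry rz; .... A call has 1 to 10 rows; each row is the pose to reach, as a shift and turn from the pose commanded when the call began, along the tool's axes at that moment; what a row does not reach only later rows make up. A row lasts 1/10 s, in which the tool goes at most 50 mm and 8.59 degrees, less where a joint would pass 70% of its speed; a pose out of reach is approached as far as the arm can. A call with a gripper value outside its range is refused whole. "hand" is the opening, from 0 (shut) to 1 (fully open), set as the call begins (left out, the last holds). The fingers move at their own pace and stop on an object; "squeeze" is the grip in N (left out, the last holds). Time passes only in rows, so rows that repeat a pose let the fingers close. It gives the time, the measured TCP pose, the force, the opening and the grip force at its end, in the units of the state.
- observe(): the state, without advancing time (a new reading comes with each control period).
- grab_frame(name): name is "side" or "top"; returns a dict with "color" (420x560x3 uint8, red, green, blue), "depth" (420x560 float32, mm along the optical axis (not along the pixel's ray), 0 where there is no reading), "vertical_fov" (degrees; the focal length in pixels is half the picture's height over the tangent of half this angle, whatever the lens; pixels are square), "cx", "cy" (the principal point, pixels), "camera_from_world" (4x4, takes a point from world to camera coordinates). Camera axes: x right, y up, looking along -z (the intrinsics and any distortion apply to the point x, -y, -z); pixel columns grow to the right and rows downward; lengths in mm; the calibration is good to about 2 mm. A picture is of the moment at which its call begins.
- close_job(): hands the job in; it is judged then, once.
The state is a dict: "clock": time; "joint_pos": joint angles; "dq": joint speeds; "joint_efforts": joint torques, N m; "tool_pos": TCP position; "tcp_rot": TCP orientation; "wrist_force": force on the tool from outside, world axes, zero at the start; "wrist_torque": the same for the moment, N m; "opening": finger opening in mm; "grip_force": force on a finger pad.
Only numpy, scipy, OpenCV 4.12 (cv2) and the standard library are available. Lean on these libraries where they do the work, as an engineer would, in place of code of your own. Each camera call takes 0.05 s, during which the arm holds its last target. There are 200 camera calls.

TASK

Push the bin carousel counterclockwise (seen from above) until it drops into its next detent, which you can only find by feel, so that the empty bin stands locked under the lip of the tipping pan. Then tip the pan up by its handle end until all three forged blanks have slid into that bin, lower the pan back down flat and let go; the carousel must stay in its detent and the hammer, brush and tongs must be left where they lie.

Things in the scene. Friction and masses are not known exactly. Their poses are not given: they have to be found in the camera images.
- stand: Green fixed stand carrying everything. Origin on the bench at the carousel's axis, z up; its own -y points from the axis to the pan's lip and on to its handle. Round housing 310 mm across under the carousel; two uprights (x +-69, y -200 mm) with hinge cheeks 166 mm high beside the pan.
- carousel (a joint): Angle (rad), positive counterclockwise from above, of the grey platter (350 mm across, top 46 mm above the bench) with three bins 120 degrees apart. At 0 the empty bin lies exactly towards the stand's -y, under the lip. Starts between detents, at -1.2 to -0.5; stiff (about 3 N at a post), stays where left. The next detent is hidden, anywhere from -0.2 to +0.2.
- detent (a joint): Rise (m) of the hidden sprung ball under the platter: about 0.001 between detents, about 0.005 when the carousel is seated in one. The carousel is drawn into a detent over the last 3 degrees or so (a post jumps ahead up to 8 mm); 15 to 20 N at a post then pushes it out again.
- post (a point): Centre of the top of one of three steel push posts on the platter, the one on the robot's side. Posts: 22 mm diameter, 150 mm from the axis, midway between bins, tops 140 mm above the bench (39 mm over the bin rims). In the stand's frame this post is at -150 degrees plus the carousel's angle.
- bin (a point): Centre of the inner floor of the empty bin (the other two are full), 105 mm from the axis, 49 mm above the bench; turns with the carousel. Own z up, x along its width (inside 144 mm), y radial (-y outward, inside 94 mm). Sheet metal, rim 101 mm above the bench; the wall towards the axis reaches 131 mm.
- pan (a joint): Tilt (rad) of the pan: 0 flat on its rest, to 1.15 with the handle end raised. Steel, 110 mm wide, 130 mm long, walls 30 mm, open at the lip, where it hinges about a line parallel to the stand's x at y -135 mm, 152 mm above the bench. Falls back when let go. Blanks slide freely above about 0.75; about 7 N at the handle raises it.
- handle (a point): Centre of the pan's handle, a round wooden bar 14 mm thick, 110 mm long, parallel to the stand's x, 45 mm outward from the pan's end wall (joined by flat arms at x +-47 mm). Pan flat: 310 mm from the carousel's axis towards the stand's -y, 172 mm above the bench; 175 mm out from the hinge line, 20 mm above it.
- blank_slab_mid (a point): Middle of a dark steel blank, a plain slab 28 x 65 x 18 mm, loose in the pan.
- blank_tee_mid (a point): Middle of a dark steel blank, T-shaped, 28 x 66 x 22 mm, loose in the pan.
- blank_step_mid (a point): Middle of a dark steel blank with a raised step at one end, 28 x 66 x 26 mm, loose in the pan.
- hammer: Bystander: hammer 280 mm long lying on the bench beside the carousel, on the side away from the pan; leave alone.
- brush: Bystander: bench brush 200 mm long lying beyond the handle end; leave alone.
- tongs: Bystander: forge tongs about 210 mm long lying on the far side of the pan; leave alone.
Mind the look-alikes: they are no part of the job. What is shaped like the part that bears blank_slab_mid but green, pink or yellow is not meant.

How it is judged (in metres and radians):
On the way, in this order (a step that is already met when the one before it is completed fails the run):
1. the carousel is seated in its next detent, the empty bin under the lip, all blanks still in the pan (value of joint detent above 0.003 m and value of joint carousel between -0.3 and 0.3 rad and value of joint pan below 0.1 rad and height (world z) of each of blank_slab_mid, blank_tee_mid, blank_step_mid above 0.14 m), for 0.3 s.
2. the pan is tipped by at least 0.45 rad with the carousel still in the detent (value of joint pan above 0.45 rad and value of joint detent above 0.003 m), for 0.1 s.
At the end, for the whole second after the job is handed in: The carousel is seated in the detent that brings the empty bin under the lip (ball risen over 3 mm, angle within 0.3 rad of 0); all three blanks rest in that bin (middles inside its walls and below 45 mm above its floor, speed under 0.03 m/s); the pan is back down (tilt under 0.06 rad) (value of joint detent above 0.003 m and value of joint carousel between -0.3 and 0.3 rad and value of joint pan below 0.06 rad and x of blank_slab_mid in the frame of bin between -0.073 and 0.073 m and y of blank_slab_mid in the frame of bin between -0.048 and 0.048 m and z of each of blank_slab_mid, blank_tee_mid, blank_step_mid in the frame of bin below 0.045 m and linear speed of each of blank_slab, blank_tee, blank_step below 0.03 m/s and x of blank_tee_mid in the frame of bin between -0.073 and 0.073 m and y of blank_tee_mid in the frame of bin between -0.048 and 0.048 m and x of blank_step_mid in the frame of bin between -0.073 and 0.073 m and y of blank_step_mid in the frame of bin between -0.048 and 0.048 m); the robot touches nothing.
It fails at once if the hammer, brush or tongs is moved by more than 30 mm (distance of any of hammer, brush, tongs from where it was at the start of the episode above 0.03 m).
It also fails if it takes over 72 s, if anything falls off the work surface, if the arm or the gripper's body presses on something with over 40 N, if the wrist force passes 120 N, or if a joint passes its speed limit or range.

## Working session

There is one attempt and no reset: what is moved stays moved. The work goes in short steps, Python scripts to look and compute and a tool call to move; the robot and the scene stay as the last step left them, time stands still between calls to the robot, and variables do not carry over. Pictures are saved under pics/ and viewed, at most 10 in all, crops included, and the job is handed in when it is done.

Besides the shell and the picture viewer there is one more tool, called after "Emit:" by a JSON object that holds its "fn" and its "kwargs". move_arm: Moves the arm, as the interface text tells. Its arguments: {"type":"object","properties":{"targets":{"type":"string"},"hand":{"type":"number"},"squeeze":{"type":"number"}},"required":["targets"]}

```bash
mkdir -p pics; cat > h.py <<'E'
from plant import *
import numpy as np, cv2
from scipy.spatial.transform import Rotation as R
def K(f):
    h=f["color"].shape[0]; return h/2/np.tan(np.radians(f["vertical_fov"])/2)
def pts(f):
    d=f["depth"]; v,u=np.mgrid[:d.shape[0],:d.shape[1]]; k=K(f)
    P=np.stack([(u-f["cx"])/k*d,-(v-f["cy"])/k*d,-d,np.ones_like(d)],-1)
    return (P@np.linalg.inv(f["camera_from_world"]).T)[...,:3]
def save(n,im): cv2.imwrite("pics/"+n,im[...,::-1])
E
python3 - <<'E'
from h import *
np.set_printoptions(precision=3,suppress=True)
fs={n:grab_frame(n) for n in("top","side")}
for n,f in fs.items():
    save(n+"0.png",f["color"]); print(n,{k:v for k,v in f.items() if k not in("color","depth")},(f["depth"]>0).mean())
    np.savez(n+"0.npz",**f)
print(observe())
E
```

```text
top {'vertical_fov': 52.64378333887293, 'cx': 288.1940358673765, 'cy': 212.0487315808784, 'camera_from_world': array([[   -0.025,    -1.   ,     0.004,    18.73 ],
       [    0.997,    -0.025,     0.071,  -548.857],
       [   -0.071,     0.005,     0.997, -1103.326],
       [    0.   ,     0.   ,     0.   ,     1.   ]])} 0.9963137755102041
side {'vertical_fov': 42.46477553369456, 'cx': 284.5666213139469, 'cy': 213.73193146494933, 'camera_from_world': array([[    0.979,    -0.202,     0.003,  -505.339],
       [    0.153,     0.753,     0.64 ,  -157.963],
       [   -0.132,    -0.627,     0.768, -1261.218],
       [    0.   ,     0.   ,     0.   ,     1.   ]])} 0.9959608843537415
{'clock': 0.1, 'joint_pos': array([ 1.215,  0.151,  1.438,  0.   ,  1.554, -0.134]), 'dq': array([-0.001, -0.001, -0.003, -0.002,  0.001,  0.   ]), 'joint_efforts': array([  0.005, -71.438, -57.18 ,  -0.   ,   0.007,   0.   ]), 'tool_pos': array([126.5  , 560.882, 404.185]), 'tcp_rot': array([-0.348, -3.122,  0.002]), 'wrist_force': array([-0.621,  0.266, -0.187]), 'wrist_torque': array([-0.028, -0.006,  0.035]), 'grip_force': 0.0, 'opening': 85.3413640839822}
```

View pics/top0.png

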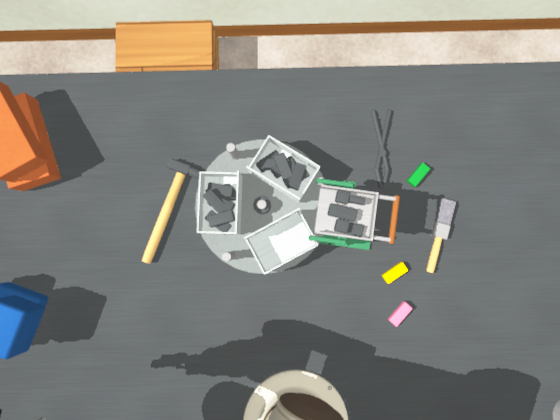

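View pics/side0.png

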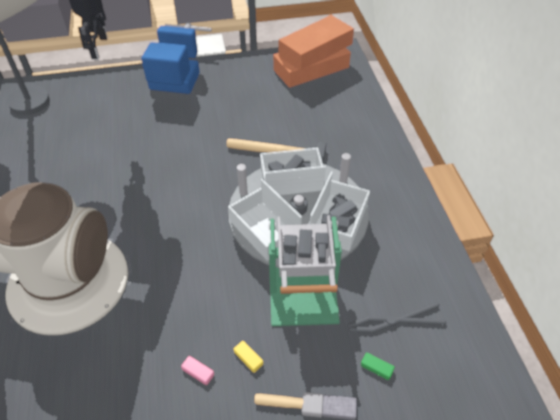

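The top view shows the axis hub at (262,205) and the push post on the robot's side at (227,256); the other visible post is at (231,147). The empty bin is at (283,243), the pan at (345,212) and its handle at (394,219). Three dark blanks lie in the pan at about (350,197), (343,212) and (350,227). The look-alikes, green (420,175), yellow (395,272) and pink (400,314), lie on the bench. The blanks in the full bins at (220,203) and (283,165) aren't meant either. The side view agrees.

```bash
cat > m.py <<'E'
from h import *
def measure(f,box=None):
    P=pts(f); c=f["color"].astype(int); hsv=cv2.cvtColor(f["color"],cv2.COLOR_RGB2HSV)
    return P,hsv
def axis_of(Q):
    q=Q[:,:2]; m=q.mean(0); w,v=np.linalg.eigh(np.cov((q-m).T)); return m,v[:,1],np.ptp((q-m)@v[:,1])
E
python3 - <<'E'
from m import *
np.set_printoptions(precision=1,suppress=True)
f=dict(np.load("top0.npz")); P,hsv=measure(f)
H,S,V=[hsv[...,i] for i in range(3)]
U,W=np.meshgrid(np.arange(560),np.arange(420))
def reg(u0,u1,v0,v1): return (U>=u0)&(U<u1)&(W>=v0)&(W<v1)
h=reg(375,410,185,255)&(H<20)&(S>120)&(P[...,2]>120)
m,a,l=axis_of(P[h]); print("handle",P[h].mean(0),np.median(P[h][:,2]),h.sum(),a,l)
for n,(u,v) in dict(hub=(262,205),postR=(227,256),postF=(231,147)).items():
    w=P[v-9:v+10,u-9:u+10].reshape(-1,3); print(n,"zmax",np.percentile(w[:,2],[50,90,98]))
    s=w[(w[:,2]>125)&(w[:,2]<150)]; print(s.mean(0) if len(s) else None,len(s))
# platter rim: fit circle to z~46 edge
pl=(np.abs(P[...,2]-46)<6)&reg(180,330,125,285)
cs,_=cv2.findContours(pl.astype(np.uint8),cv2.RETR_EXTERNAL,cv2.CHAIN_APPROX_NONE)
c=max(cs,key=cv2.contourArea)[:,0]; q=P[c[:,1],c[:,0]][:,:2]
hub0=P[205,262,:2]; 
A=np.c_[2*q,np.ones(len(q))]
k=np.ones(len(q),bool)
for _ in range(15):
    s=np.linalg.lstsq(A[k],(q[k]**2).sum(1),rcond=None)[0]; r=np.sqrt(s[2]+s[:2]@s[:2]); e=np.hypot(*(q-s[:2]).T)-r
    k=np.abs(e)<max(4,np.median(np.abs(e[k]))*1.5)
print("platter",s[:2],r,k.sum(),len(q),"hub",P[205,262])
# crop
im=f["color"][125:290,185:415]; save("crop0.png",cv2.resize(im,None,fx=3.4,fy=3.4,interpolation=cv2.INTER_CUBIC))
b=reg(325,375,185,240)&(V<90)&(P[...,2]>140)
n,lab,st,ce=cv2.connectedComponentsWithStats(b.astype(np.uint8))
for i in range(1,n):
    if st[i,4]>40: print("blank",ce[i],st[i,4],P[lab==i].mean(0))
E
```

```text
handle [ 515.1 -230.2  190. ] 178.86476942576303 254 [-0.8  0.6] 233.98837380206814
hub zmax [76.2 88.8 91.8]
None 0
postR zmax [ 47.4 141.  143.8]
[439.6 152.1 140.1] 74
postF zmax [ 45.9 141.  143.1]
[697.1 138.3 139.6] 77
platter [563.2  82.8] 164.7649707992844 116 608 hub [563.1  69.9  91.5]
```

View pics/crop0.png

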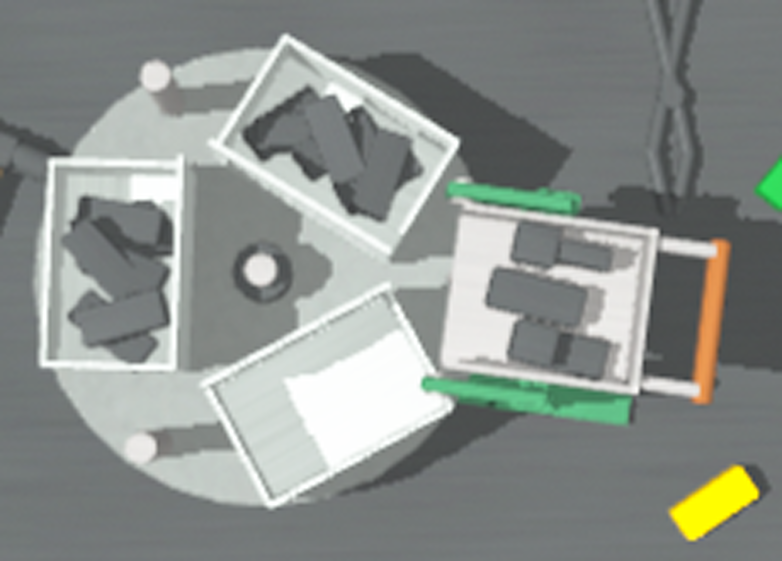

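The measurements agree with the sizes given:

| Check | Measured | Expected |
|---|---|---|
| Post separation | 258 mm | 260 mm |
| Post tops | z 140 mm | 140 mm |
| Axis | (564, 70), same from posts and hub | – |
| Handle | (515, -235), 309 mm from the axis | 310 mm |

The stand's -y therefore points along (-0.16, -0.99), and the carousel is at about -0.95 rad. The crop confirms the empty bin and the three blanks in the pan. I'll go behind the post with the fingers shut.

Emit:
{"fn": "move_arm", "kwargs": {"targets": "-12.67 -9.58 0 0 0 -4;-12.67 -9.58 0 0 0 -4;-12.67 -9.58 0 0 0 -4;-12.67 -9.58 0 0 0 -4;-12.67 -9.58 0 0 0 -4;-12.67 -9.58 0 0 0 -4;-12.67 -9.58 0 0 0 -4;-12.67 -9.58 0 0 0 -4;-12.67 -9.58 0 0 0 -4;-12.67 -9.58 0 0 0 -4", "hand": 0, "squeeze": 30}}

```text
clock: 1.1
tool_pos: [435.3, 194.5, 404.5]
tcp_rot: [0.198, -3.135, 0.001]
wrist_force: [-0.2, 0.8, 0.8]
opening: 0.1
grip_force: 0.0
```

Emit:
{"fn": "move_arm", "kwargs": {"targets": "0 0 1.5 0 0 0;0 0 3 0 0 0;0 0 3.98 0 0 0;0 0 3.98 0 0 0;0 0 3.98 0 0 0"}}

```text
clock: 1.6
tool_pos: [434.3, 197.0, 286.1]
tcp_rot: [0.2, -3.135, 0.0]
wrist_force: [1.2, 0.1, 1.1]
opening: 0.1
grip_force: 0.0
```

Emit:
{"fn": "move_arm", "kwargs": {"targets": "0.02 -0.33 0 0 0 0;0.04 -0.66 0 0 0 0;0.25 -0.94 0 0 0 0;0.46 -1.22 0 0 0 0;0.63 -1.52 0 0 0 0;0.79 -1.83 0 0 0 0;0.91 -2.16 0 0 0 0;1.03 -2.49 0 0 0 0;1.03 -2.49 0 0 0 0;1.03 -2.49 0 0 0 0"}}

```text
clock: 2.6
tool_pos: [413.0, 118.3, 286.2]
tcp_rot: [-0.198, 3.134, -0.0]
wrist_force: [-0.4, 1.2, 0.5]
opening: -0.2
grip_force: 0.0
```

```bash
cat > ang.py <<'E'
from m import *
AX=np.array([564.2,70.2])
def ang(name="top",fn=None):
    f=grab_frame(name); P=pts(f); z=P[...,2]; r=np.hypot(*(P[...,:2]-AX).transpose(2,0,1))
    s=P[(z>132)&(z<147)&(r>132)&(r<168)]
    a=np.degrees(np.arctan2(*(s[:,:2]-AX).T[::-1]))%360
    out=[]
    for c in range(0,360,6):
        k=np.abs((a-c+180)%360-180)<6
        if k.sum()>15: out.append((c,int(k.sum()),s[k].mean(0).round(1)))
    if fn: save(fn,f["color"])
    return out,f
E
python3 - <<'E'
from ang import *
o,f=ang("top","t1.png")
for x in o: print(*x)
o,f=ang("side")
for x in o: print(*x)
s=observe(); print(s["wrist_force"],s["tool_pos"])
E
```

```text
48 48 [657.4 188.1 140.4]
54 70 [655.1 189.9 140.6]
60 22 [650.  193.9 141. ]
288 26 [621.1 -67.  141.4]
294 49 [624.2 -65.7 141.6]
300 23 [627.6 -64.4 141.8]
48 40 [657.  186.  139.1]
54 56 [654.8 188.2 138.7]
60 16 [649.3 193.4 137.7]
162 17 [413.  107.8 138.2]
168 56 [415.3  97.2 138.8]
174 67 [415.7  88.3 138.5]
180 28 [415.   82.4 137.9]
288 25 [622.7 -74.  138.3]
294 44 [625.6 -69.7 138.4]
300 20 [628.1 -64.7 138.8]
[-0.54755542 -1.36391648 -0.34853083] [413.07040909 118.64842495 285.85541078]
```

View pics/t1.png

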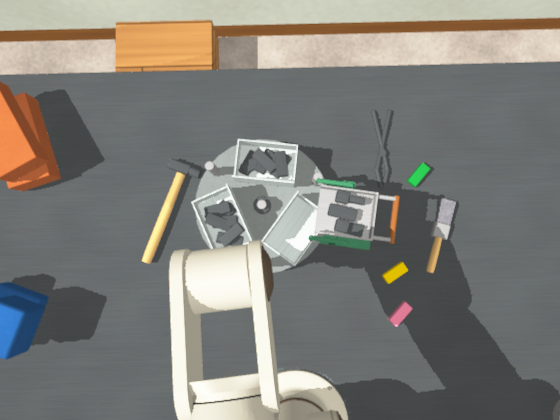

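Emit:
{"fn": "move_arm", "kwargs": {"targets": "0.05 -0.23 0 0 0 0;0.1 -0.46 0 0 0 0;0.15 -0.68 0 0 0 0;0.17 -0.86 0 0 0 0;0.18 -1.03 0 0 0 0"}}

```text
clock: 3.2
tool_pos: [411.0, 87.6, 285.3]
tcp_rot: [0.2, -3.134, -0.003]
wrist_force: [-7.8, 10.4, 3.7]
opening: -0.0
grip_force: 5.4
```

```bash
cat > st.py <<'E'
from ang import *
def far():
    f=grab_frame("top"); P=pts(f); z=P[...,2]; d=P[...,:2]-AX; r=np.hypot(d[...,0],d[...,1])
    a=np.degrees(np.arctan2(d[...,1],d[...,0]))
    o=[]
    for c in (-60,60):  # posts: far-left and far-right
        k=(z>134)&(z<148)&(np.abs(r-150)<16)&(np.abs((a-c+180)%360-180)<58)
        n,l,s,ce=cv2.connectedComponentsWithStats(k.astype(np.uint8))
        if n>1:
            i=1+np.argmax(s[1:,4]); q=d[l==i].mean(0); o.append((round(float(np.degrees(np.arctan2(q[1],q[0]))),2),int(s[i,4])))
    st=observe(); print(o,st["wrist_force"].round(1),st["tool_pos"].round(1))
far()
E
python3 st.py
```

```text
[(-56.74, 66), (62.69, 67)] [-0.4  0.6  0.4] [411.2  87.  285.3]
```

Emit:
{"fn": "move_arm", "kwargs": {"targets": "0 -0.08 0 0 0 0;0.01 -0.17 0 0 0 0;0.01 -0.25 0 0 0 0;0.01 -0.25 0 0 0 0"}}

```text
clock: 3.65
tool_pos: [412.0, 80.0, 285.2]
tcp_rot: [0.2, -3.134, -0.001]
wrist_force: [-3.0, 2.7, 0.3]
opening: -0.1
grip_force: 1.4
```

```bash
python3 st.py
```

```text
[(-53.65, 65), (65.77, 67)] [-2.1  2.5  0.2] [412.   79.9 285.2]
```

Emit:
{"fn": "move_arm", "kwargs": {"targets": "0 -0.09 0 0 0 0;0 -0.18 0 0 0 0;0 -0.18 0 0 0 0"}}

```text
clock: 4.0
tool_pos: [412.7, 74.6, 285.2]
tcp_rot: [0.2, -3.135, -0.0]
wrist_force: [-0.7, 0.7, 0.4]
opening: 0.1
grip_force: 0.7
```

```bash
python3 st.py
```

```text
[(-51.68, 66), (67.98, 72)] [-1.5  1.2 -1. ] [412.8  74.6 285.3]
```

Emit:
{"fn": "move_arm", "kwargs": {"targets": "0 -0.09 0 0 0 0;-0.01 -0.18 0 0 0 0;-0.01 -0.18 0 0 0 0"}}

```text
clock: 4.35
tool_pos: [413.8, 69.3, 285.3]
tcp_rot: [0.2, -3.135, -0.0]
wrist_force: [-0.8, 0.9, 0.1]
opening: 0.1
grip_force: 0.7
```

```bash
python3 st.py
```

```text
[(-49.49, 62), (70.09, 70)] [-0.8  2.4 -0.2] [413.8  69.3 285.3]
```

Emit:
{"fn": "move_arm", "kwargs": {"targets": "0 -0.09 0 0 0 0;-0.01 -0.18 0 0 0 0;-0.01 -0.18 0 0 0 0"}}

```text
clock: 4.7
tool_pos: [414.8, 64.0, 285.3]
tcp_rot: [0.2, -3.135, -0.0]
wrist_force: [-0.3, 1.4, -0.8]
opening: 0.3
grip_force: 0.6
```

```bash
python3 st.py
```

```text
[(-47.4, 67), (72.16, 65)] [-0.7  0.4 -0.2] [414.8  63.9 285.3]
```

Emit:
{"fn": "move_arm", "kwargs": {"targets": "-0.01 -0.09 0 0 0 0;-0.02 -0.18 0 0 0 0;-0.02 -0.18 0 0 0 0"}}

```text
clock: 5.05
tool_pos: [416.1, 58.7, 285.3]
tcp_rot: [0.2, -3.135, 0.0]
wrist_force: [-1.3, 1.7, 0.1]
opening: 0.0
grip_force: 0.5
```

```bash
python3 st.py
```

```text
[(-45.31, 68), (74.16, 68)] [-1.3  1.5  0.7] [416.1  58.6 285.3]
```

Emit:
{"fn": "move_arm", "kwargs": {"targets": "-0.01 -0.09 0 0 0 0;-0.025 -0.18 0 0 0 0;-0.025 -0.18 0 0 0 0"}}

```text
clock: 5.4
tool_pos: [417.5, 53.4, 285.3]
tcp_rot: [0.2, -3.135, 0.0]
wrist_force: [-0.9, 1.0, -0.2]
opening: -0.3
grip_force: 0.8
```

```bash
python3 st.py
```

```text
[(-43.32, 69), (76.14, 71)] [-0.1  1.8 -0.9] [417.5  53.4 285.3]
```

Emit:
{"fn": "move_arm", "kwargs": {"targets": "-0.015 -0.09 0 0 0 0;-0.03 -0.175 0 0 0 0;-0.03 -0.175 0 0 0 0"}}

```text
clock: 5.75
tool_pos: [419.0, 48.3, 285.3]
tcp_rot: [0.2, -3.135, -0.0]
wrist_force: [-1.2, 1.3, -0.3]
opening: -0.2
grip_force: 0.7
```

```bash
python3 st.py
```

```text
[(-41.3, 66), (78.15, 68)] [-2.3  1.3 -0.1] [419.1  48.3 285.3]
```

Emit:
{"fn": "move_arm", "kwargs": {"targets": "-0.02 -0.085 0 0 0 0;-0.04 -0.17 0 0 0 0;-0.04 -0.17 0 0 0 0"}}

```text
clock: 6.1
tool_pos: [420.9, 43.4, 285.3]
tcp_rot: [0.2, -3.135, 0.0]
wrist_force: [-0.9, 0.8, -0.2]
opening: -0.1
grip_force: 0.5
```

```bash
python3 st.py
```

```text
[(-39.08, 67), (80.26, 70)] [-1.3  0.8  0.4] [421.   43.4 285.3]
```

Emit:
{"fn": "move_arm", "kwargs": {"targets": "-0.02 -0.085 0 0 0 0;-0.043 -0.17 0 0 0 0;-0.043 -0.17 0 0 0 0"}}

```text
clock: 6.45
tool_pos: [422.9, 38.4, 285.3]
tcp_rot: [-0.2, 3.135, -0.001]
wrist_force: [-0.0, -0.5, 0.5]
opening: -0.3
grip_force: 0.0
```

```bash
python3 st.py
```

```text
[(-36.96, 67), (82.5, 70)] [ 0.6 -0.2 -0.3] [423.   38.5 285.4]
```

Emit:
{"fn": "move_arm", "kwargs": {"targets": "0 0 0 0 0 0;0 0 0 0 0 0;0 0 0 0 0 0"}}

```text
clock: 6.8
tool_pos: [422.8, 38.6, 285.3]
tcp_rot: [-0.2, 3.135, -0.0]
wrist_force: [-0.2, 0.4, -0.9]
opening: -0.1
grip_force: 0.0
```

```bash
python3 st.py
```

```text
[(-36.81, 68), (82.55, 66)] [ 0.4  1.3 -0.3] [422.8  38.6 285.3]
```

Emit:
{"fn": "move_arm", "kwargs": {"targets": "-0.01 -0.04 0 0 0 0;-0.025 -0.085 0 0 0 0;-0.025 -0.085 0 0 0 0"}}

```text
clock: 7.15
tool_pos: [423.9, 36.1, 285.3]
tcp_rot: [0.2, -3.135, 0.0]
wrist_force: [0.5, 0.4, -0.0]
opening: -0.2
grip_force: 0.0
```

```bash
python3 st.py
```

```text
[(-36.19, 65), (83.36, 69)] [-0.5  0.6 -0.3] [423.9  36.1 285.3]
```

Emit:
{"fn": "move_arm", "kwargs": {"targets": "-0.01 -0.04 0 0 0 0;-0.025 -0.085 0 0 0 0;-0.025 -0.085 0 0 0 0"}}

```text
clock: 7.5
tool_pos: [425.1, 33.6, 285.3]
tcp_rot: [-0.2, 3.135, -0.001]
wrist_force: [-0.5, 0.1, -0.2]
opening: 0.1
grip_force: 0.0
```

```bash
python3 st.py
```

```text
[(-35.01, 66), (84.45, 71)] [ 0.4  0.6 -0.4] [425.   33.6 285.3]
```

Emit:
{"fn": "move_arm", "kwargs": {"targets": "-0.01 -0.04 0 0 0 0;-0.025 -0.085 0 0 0 0;-0.025 -0.085 0 0 0 0"}}

```text
clock: 7.85
tool_pos: [425.9, 31.6, 285.3]
tcp_rot: [0.2, -3.134, -0.002]
wrist_force: [-3.9, 7.2, 2.2]
opening: -0.2
grip_force: 3.8
```

```bash
python3 st.py
```

```text
[(-34.4, 65), (85.07, 69)] [-3.4  6.5  2.4] [425.8  31.6 285.3]
```

Emit:
{"fn": "move_arm", "kwargs": {"targets": "0 0.2 0 0 0 0;0 0.5 0 0 0 0;0 0.5 0 0 0 0;0 0.5 0 0 0 0"}}

```text
clock: 8.3
tool_pos: [424.1, 46.5, 285.3]
tcp_rot: [-0.201, 3.135, -0.0]
wrist_force: [-0.0, -0.3, 0.7]
opening: -0.2
grip_force: 0.0
```

```bash
python3 st.py
```

```text
[(-34.61, 68), (84.83, 65)] [ 0.   0.  -0.3] [424.1  46.3 285.3]
```

Emit:
{"fn": "move_arm", "kwargs": {"targets": "0 -0.3 0 0 0 0;0 -0.48 0 0 0 0;-0.005 -0.52 0 0 0 0;-0.005 -0.52 0 0 0 0"}}

```text
clock: 8.75
tool_pos: [426.3, 30.8, 285.3]
tcp_rot: [0.199, -3.135, -0.004]
wrist_force: [0.1, 14.2, 1.9]
opening: -0.4
grip_force: 7.1
```

```bash
python3 st.py
```

```text
[(-34.26, 70), (85.17, 68)] [ 0.2 13.5  1.6] [426.3  30.8 285.3]
```

Emit:
{"fn": "move_arm", "kwargs": {"targets": "0 0.3 0 0 0 0;0 0.6 0 0 0 0;0 0.6 -1.5 0 0 0;0 0.6 -3 0 0 0;0 0.6 -4.2 0 0 0;0 0.6 -4.2 0 0 0"}}

```text
clock: 9.4
tool_pos: [424.2, 48.9, 416.0]
tcp_rot: [-0.2, 3.128, -0.002]
wrist_force: [-0.7, -0.5, -2.1]
opening: 0.0
grip_force: 0.0
```

```bash
python3 st.py
```

```text
[(-34.57, 69), (84.9, 68)] [-0.6  0.1 -0.5] [424.   48.9 413.4]
```

Emit:
{"fn": "move_arm", "kwargs": {"targets": "-0.3 -1.6 0 0 0 0.6;-0.6 -3.2 0 0 0 1.2;-0.9 -4.8 0 0 0 1.8;-1.2 -6.4 0 0 0 2.4;-1.5 -8 0 0 0 3;-1.81 -9.78 0 0 0 3.3;-1.81 -9.78 0 0 0 3.3;-1.81 -9.78 0 0 0 3.3;-1.81 -9.78 0 0 0 3.3", "hand": 0.45}}

```text
clock: 10.35
tool_pos: [514.9, -234.7, 410.6]
tcp_rot: [-0.251, -3.13, -0.001]
wrist_force: [-0.1, 0.9, -0.4]
opening: 38.2
grip_force: 0.0
```

```bash
python3 - <<'E'
from m import *
o=observe(); print(o["tool_pos"],o["tcp_rot"],o["opening"],o["joint_pos"])
f=grab_frame("side"); save("s2.png",f["color"]); P,hsv=measure(f); H,S=hsv[...,0],hsv[...,1]
d=P-np.array([515,-235,172]); k=(np.linalg.norm(d,axis=-1)<75)&(S>120)&(H<20)
print(k.sum(),P[k].mean(0),P[k].min(0),P[k].max(0)); print(axis_of(P[k]))
E
```

```text
[ 514.92674527 -234.68230521  410.61683481] [-2.51262312e-01 -3.13040816e+00 -1.01620430e-03] 38.24379102226279 [-5.63783568e-01  1.29953760e-01  1.44876387e+00  5.35947092e-05
  1.56416461e+00 -1.97439363e+00]
195 [ 514.09020773 -238.02287998  176.29014571] [ 462.87489398 -248.0255396   170.34570324] [ 564.70124547 -228.09835141  181.52970883]
(array([ 514.09020773, -238.02287998]), array([-0.98629179,  0.16501064]), np.float64(103.05483368631499))
```

View pics/s2.png

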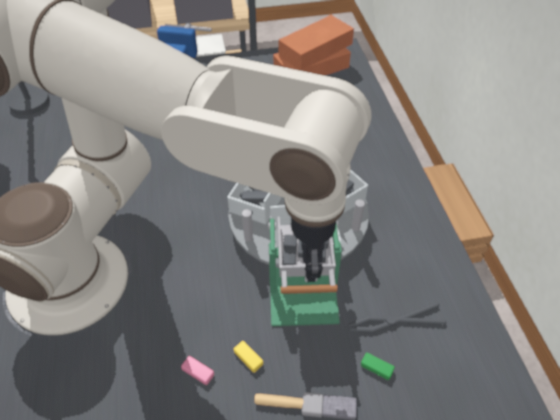

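Emit:
{"fn": "move_arm", "kwargs": {"targets": "0 0 0.7 0 0 0;0 0 1.4 0 0 0;0 0 2.1 0 0 0;0 0 2.6 0 0 0;0 0 2.85 0 0 0;0 0 2.85 0 0 0"}}

```text
clock: 11.0
tool_pos: [515.0, -235.0, 325.4]
tcp_rot: [-0.251, -3.131, -0.0]
wrist_force: [-0.3, -0.5, 0.2]
opening: 38.2
grip_force: 0.0
```

Emit:
{"fn": "move_arm", "kwargs": {"targets": "0 0 0 0 0 0;0 0 0 0 0 0;0 0 0 0 0 0;0 0 0 0 0 0;0 0 0 0 0 0;0 0 0 0 0 0", "hand": 0, "squeeze": 40}}

```text
clock: 11.6
tool_pos: [515.3, -235.0, 327.0]
tcp_rot: [0.252, 3.13, 0.001]
wrist_force: [-0.0, 7.6, 5.1]
opening: 12.7
grip_force: 39.1
```

```bash
python3 st.py
```

```text
[(-34.51, 69), (85.02, 70)] [0.7 7.6 3.5] [ 515.3 -235.   327. ]
```

Emit:
{"fn": "move_arm", "kwargs": {"targets": "0.05 0.06 -0.29 0 0 0;0 0.12 -0.58 0 0 0;0 0.18 -0.86 0 0 0;0 0.25 -1.15 0 0 0;0 0.36 -1.42 0 0 0;0 0.48 -1.69 0 0 0;0 0.6 -1.96 0 0 0;0 0.72 -2.22 0 0 0;0 0.72 -2.22 0 0 0;0 0.72 -2.22 0 0 0"}}

```text
clock: 12.65
tool_pos: [518.5, -214.6, 393.2]
tcp_rot: [0.252, 3.13, -0.003]
wrist_force: [4.3, -9.6, -1.4]
opening: 12.6
grip_force: 39.5
```

```bash
python3 st.py; python3 -c "
from h import *
f=grab_frame('side'); save('s3.png',f['color'][140:330,170:440]); o=observe(); print(o['opening'],o['grip_force'],o['joint_pos'])"
```

```text
[(-34.53, 68), (85.06, 69)] [  3.9 -10.4  -1.3] [ 518.5 -214.7  393. ]
12.554648280845099 39.52932000160217 [-5.29612276e-01  1.25415759e-01  1.48927223e+00 -1.28994504e-03
  1.52479922e+00 -1.93919713e+00]
```

View pics/s3.png

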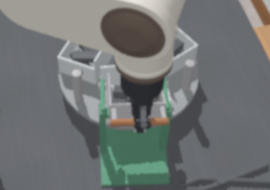

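Emit:
{"fn": "move_arm", "kwargs": {"targets": "0 0.17 -0.25 0 0 0;0 0.34 -0.49 0 0 0;0 0.51 -0.73 0 0 0;0 0.68 -0.96 0 0 0;0 0.88 -1.18 0 0 0;0 1.09 -1.39 0 0 0;0 1.3 -1.58 0 0 0;0 1.41 -1.67 0 0 0;0 1.53 -1.76 0 0 0;0 1.53 -1.76 0 0 0"}}

```text
clock: 13.75
tool_pos: [525.3, -170.2, 448.7]
tcp_rot: [0.255, 3.126, -0.01]
wrist_force: [-5.7, -22.9, 24.2]
opening: 12.3
grip_force: 40.1
```

```bash
python3 st.py
```

```text
[(-34.6, 69), (84.87, 66)] [ -3.9 -23.   23.3] [ 525.3 -170.4  448.6]
```

Emit:
{"fn": "move_arm", "kwargs": {"targets": "0 -0.07 -0.1 0 0 0;0 0.06 -0.2 0 0 0;0 0.2 -0.3 0 0 0;0 0.4 -0.45 0 0 0;0 0.6 -0.58 0 0 0;0 0.75 -0.66 0 0 0;0 0.9 -0.73 0 0 0;0 0.9 -0.73 0 0 0;0 0.9 -0.73 0 0 0;0 0.9 -0.73 0 0 0"}}

```text
clock: 14.8
tool_pos: [530.0, -142.8, 469.0]
tcp_rot: [0.253, 3.128, -0.005]
wrist_force: [2.7, -9.2, 11.7]
opening: 12.2
grip_force: 40.9
```

```bash
python3 st.py;python3 -c "
from h import *
f=grab_frame('side'); save('s4.png',cv2.resize(f['color'][130:330,180:420],None,fx=2.5,fy=2.5)); f=grab_frame('top');save('t4.png',cv2.resize(f['color'][120:290,180:420],None,fx=3,fy=3))"
```

```text
[(-34.52, 68), (84.76, 66)] [  2.5 -10.1  11.3] [ 530.  -142.8  469. ]
```

View pics/t4.png

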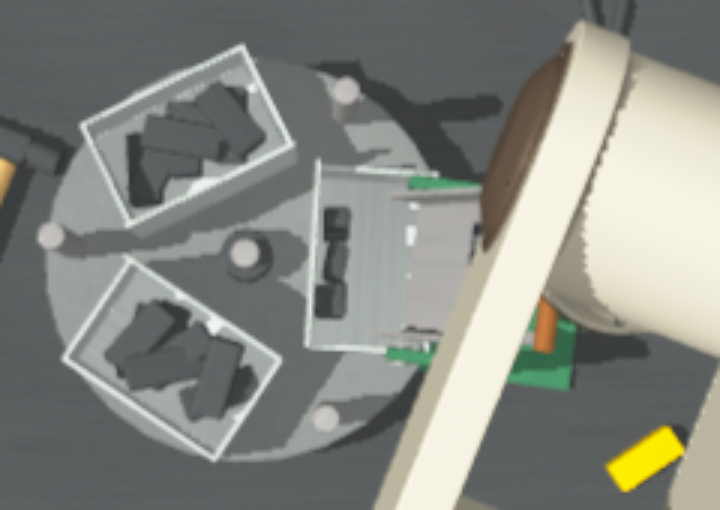

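The top crop shows the three blanks lying in the bin at crop (337,222), (337,262) and (331,300). The pan is empty, the bin is under its lip, and the posts are unmoved. I'm lowering the pan.

Emit:
{"fn": "move_arm", "kwargs": {"targets": "0 -0.24 0.15 0 0 0;0 -0.48 0.31 0 0 0;0 -0.72 0.48 0 0 0;0 -0.95 0.65 0 0 0;0 -1.18 0.83 0 0 0;0 -1.48 1.14 0 0 0;0 -1.78 1.47 0 0 0;0 -2.12 1.95 0 0 0;0 -2.45 2.45 0 0 0;0 -2.45 2.45 0 0 0"}}

```text
clock: 15.95
tool_pos: [518.4, -216.1, 391.9]
tcp_rot: [-0.254, -3.131, 0.0]
wrist_force: [6.2, -5.1, 0.4]
opening: 12.4
grip_force: 42.7
```

Emit:
{"fn": "move_arm", "kwargs": {"targets": "0 -0.12 0.27 0 0 0;0 -0.24 0.54 0 0 0;0 -0.35 0.81 0 0 0;0 -0.45 1.08 0 0 0;0 -0.53 1.37 0 0 0;0 -0.6 1.66 0 0 0;0 -0.65 1.94 0 0 0;0 -0.7 2.15 0 0 0;0 -0.7 2.15 0 0 0"}}

```text
clock: 16.85
tool_pos: [515.1, -235.1, 328.2]
tcp_rot: [-0.251, -3.131, -0.003]
wrist_force: [5.9, 3.0, -4.1]
opening: 12.5
grip_force: 44.5
```

```bash
python3 st.py
```

```text
[(-34.6, 69), (84.86, 66)] [ 6.5  4.3 -4.1] [ 515.1 -235.1  328.2]
```

Emit:
{"fn": "move_arm", "kwargs": {"targets": "0 0 0.04 0 0 0;0 0 0.04 0 0 0"}}

```text
clock: 17.1
tool_pos: [515.1, -235.0, 327.9]
tcp_rot: [0.251, 3.131, 0.001]
wrist_force: [1.9, 4.5, 7.8]
opening: 12.5
grip_force: 45.7
```

Emit:
{"fn": "move_arm", "kwargs": {"targets": "0 0 0 0 0 0;0 0 0 0 0 0;0 0 0 0 0 0;0 0 0 0 0 0;0 0 0 0 0 0", "hand": 0.45}}

```text
clock: 17.6
tool_pos: [515.0, -235.6, 327.8]
tcp_rot: [-0.252, -3.131, 0.0]
wrist_force: [0.7, -0.2, 0.6]
opening: 38.2
grip_force: 0.0
```

Emit:
{"fn": "move_arm", "kwargs": {"targets": "0 0 -0.4 0 0 0;0 0 -1.2 0 0 0;0 0 -2.4 0 0 0;0 0 -3.6 0 0 0;-0.5 -0.6 -4.2 0 0 0;1.5 -0.6 -4.2 0 0 0;3 -0.6 -4.2 0 0 0;4.5 -0.6 -4.2 0 0 0;6 -0.6 -4.2 0 0 0;6 -0.6 -4.2 0 0 0"}}

```text
clock: 18.6
tool_pos: [330.9, -223.2, 455.8]
tcp_rot: [0.255, 3.129, -0.004]
wrist_force: [1.6, 0.2, 0.2]
opening: 38.4
grip_force: 0.0
```

```bash
python3 st.py; python3 - <<'E'
from m import *
f=grab_frame("top"); save("t5.png",cv2.resize(f["color"][100:290,130:470],None,fx=2.2,fy=2.2)); P,hsv=measure(f); H,S,V=[hsv[...,i] for i in range(3)]
d=P-np.array([515,-235,172]); k=(np.linalg.norm(d,axis=-1)<70)&(S>120)&(H<20)
print("handle",k.sum(),np.median(P[k],0))
th=np.radians(-99+4.4); b=np.array([564.2,70.2])+105*np.array([np.cos(th),np.sin(th)])
q=P[...,:2]-b; y=-(q@[np.cos(th),np.sin(th)]); x=q@[-np.sin(th),np.cos(th)]
k=(np.abs(x)<72)&(np.abs(y)<47)&(V<90)&(P[...,2]<125)&(P[...,2]>45)
n,l,s,c=cv2.connectedComponentsWithStats(k.astype(np.uint8))
for i in range(1,n):
    if s[i,4]>25: print(s[i,4],x[l==i].mean(),y[l==i].mean(),P[l==i][:,2].mean()-49,P[l==i][:,2].max()-49)
E
```

```text
[(-34.63, 70), (84.8, 66)] [ 0.4 -0.5  0.9] [ 332.7 -223.8  455.7]
handle 253 [ 516.01582491 -232.7930848   179.08318294]
166 -5.986993329110806 36.640832741915645 46.05280133523739 72.08344113317662
```

View pics/t5.png

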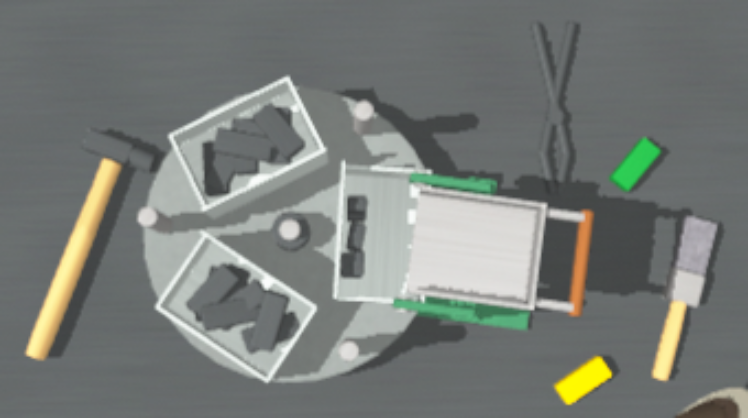

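The crop shows the pan flat and empty. The blanks look stood on end against the bin's inner wall, at crop (356,208), (356,235) and (351,264). I'll check their heights and that they're still before handing in.

```bash
python3 - <<'E'
from m import *
np.set_printoptions(precision=0,suppress=True,linewidth=160)
for n,(p,sz) in {"top":(None,None)}.items():
    f=grab_frame(n); P,hsv=measure(f); V=hsv[...,2]
    r0,r1,c0,c1=187,229,284,300
    Z=P[r0:r1,c0:c1,2]-49; Z[V[r0:r1,c0:c1]>100]=-1
    print(Z[::2])
f=grab_frame("side"); P,hsv=measure(f)
th=np.radians(-94.6); b=np.array([564.2,70.2])+105*np.array([np.cos(th),np.sin(th)])
q=P[...,:2]-b; y=-(q@[np.cos(th),np.sin(th)]); x=q@[-np.sin(th),np.cos(th)]
k=(np.abs(x)<72)&(np.abs(y)<47)&(hsv[...,2]<110)&(P[...,2]<125)&(P[...,2]>45)
m,l,s,c=cv2.connectedComponentsWithStats(k.astype(np.uint8))
for i in range(1,m):
    if s[i,4]>15: print(s[i],x[l==i].mean(),y[l==i].mean(),np.percentile(P[l==i][:,2]-49,[5,50,95]))
E
```

```text
[[-1. -1. -1. -1. -1. -1. -1. -1. -1. -1. -1. -1. -1. -1. -1. -1.]
 [-1. -1. -1. -1. -1. -1. -1. -1. -1. -1. -1. -1. -1. -1. -1. -1.]
 [-1. -1. -1. -1. 66. 64. 66. 67. 67. -1. -1. -1. -1. -1. -1. -1.]
 [-1. -1. -1. -1. 64. 65. 67. 66. -1. -1. -1. -1. -1. -1. -1. -1.]
 [-1. -1. -1. -1. 66. 68. 63. 67. 65. 66. 67. 68. -1. -1. -1. -1.]
 [-1. -1. -1. -1. 35. 44. 41. 45. 46. 43. 44. 45. -1. -1. -1. -1.]
 [-1. -1. -1. -1. 26. 30. 31. 32. 31. 31. 29. 35. -1. -1. -1. -1.]
 [-1. -1. -1. -1. -1. -1.  3. -0. -1. -1. -1. -1. -1. -1. -1. -1.]
 [-1. -1. -1. -1. -1. 62. 67. 67. -1. -1. -1. -1. -1. -1. -1. -1.]
 [-1. -1. -1. -1. -1. 61. 67. 64. -1. -1. -1. -1. -1. -1. -1. -1.]
 [-1. -1. -1. -1. 65. 66. 67. -1. -1. -1. -1. -1. -1. -1. -1. -1.]
 [-1. -1. -1. -1. 65. 67. 63. -1. -1. -1. -1. -1. -1. -1. -1. -1.]
 [-1. -1. -1. -1. 69. 69. 68. -1. -1. -1. -1. -1. -1. -1. -1. -1.]
 [-1. -1. -1. -1. -1. 46. 54. 62. 60. 65. -1. -1. -1. -1. -1. -1.]
 [-1. -1. 33. 26. 31. 29. 29. 67. -1. -1. 66. -1. -1. -1. -1. -1.]
 [-1. 29. 32. 33. 31. 31. 30. 66. -1. -1. -1. -1. -1. -1. -1. -1.]
 [-1. 31. 29. 32. 35. 34. 33. -1. -1. -1. -1. -1. -1. -1. -1. -1.]
 [-1. 30. 29. 29. 37. 30. 29. -1. -1. -1. -1. -1. -1. -1. -1. -1.]
 [-1. 32. 31. 30. 32. 29. 29. -1. -1. -1. -1. -1. -1. -1. -1. -1.]
 [-1. -1. 34. 31. 34. 34. 31. 64. 65. 66. -1. -1. -1. -1. -1. -1.]
 [-1. -1. -1. -1. -1. -1. -1. -1. -1. -1. -1. -1. -1. -1. -1. -1.]]
[310 211  11  13  77] 28.6835162406197 26.801514028600167 [31. 58. 68.]
[297 214  10   2  18] -2.824912424533842 32.71794112280135 [62. 64. 68.]
[283 217  24   7 139] -18.47179064381023 22.98375043624242 [46. 57. 66.]
```

All three stand on the bin floor with their tops about 65 mm up, so their middles are at about 33 mm, under the 45 mm limit. They're inside the walls, and the arm is clear.

```bash
python3 -c "
from plant import *
print(close_job())"
```

```text
the job is handed in; nothing more can be done
None
```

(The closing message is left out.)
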